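# Change the desiccant cartridge of a bench air dryer

### The arm

A 7-joint arm with a two-finger parallel gripper is mounted at the origin on the work surface. World frame = base frame: x ahead of the robot, y to its left, z up, the work surface at z = 0. Lengths are in m, angles in rad, forces in N, time in s.
With the tool pointing down it reaches from about 0.425 to 0.8 m from the base axis. Payload 8.3 kg.
Tool frame: the origin (TCP) lies at the very end of the fingers, on their centre line; the grasp point (between the pads) lies robot.tcp_to_grasp behind it (robot.tcp_to_grasp is the distance from the TCP to the grasp point, in m); z points along the fingers, y is the line along which they close (so a half turn about z gives the same grasp; the last joint's range is limited). The gripper opens to 85 mm and grips with 20 to 120 N. Pads are 22 mm wide; open, the fingers measure 114 mm over their backs; the gripper's body (76 mm by 85 mm) begins 54 mm behind the grasp point. The pads swing forward as they close: fully open they stand 13 mm farther back than shut.
Start: joints at [1.111, 0.383, 0.016, 1.37, -0.006, 1.388, -0.046], TCP at [0.242, -0.576, 0.231] pointing down, gripper open.
Joint ranges: [-2.95, 2.95], [-0.25, 2.06], [-1.52, 1.56], [0.18, 2.33], [-1.44, 4.58], [0.02, 2.06], [-3.01, 3.01]. Speed limits (rad/s): [2.39, 2.39, 3.01, 3.01, 3.14, 3.14, 3.14].

### API

Orientations are given as [roll, pitch, yaw] about the fixed x, y, z axes, in that order (R = Rz(yaw) Ry(pitch) Rx(roll)).
In Python, from bench import robot, imaging, workorder gives the robot as it stands.
- The arm moves only by the tool step_arm, never from a script. Its argument "series" is one flat list of numbers, 6 for each row, row after row: the shift along the tool's x, y, z in cm, then the turn, a rotation vector about the tool's x, y, z in degrees. A call has 1 to 12 rows; each row is the pose to reach, as a shift and turn from the pose commanded when the call began, along the tool's axes at that moment; what a row does not reach only later rows make up. A row lasts 1/10 s, in which the tool goes at most 50 mm and 8.59 degrees, less where a joint would pass 70% of its speed; a pose out of reach is approached as far as the arm can. A call with a gripper value outside its range is refused whole. "claw" is the gripper's target within -1 to 1 (fully open at 1, half-way at 0, shut at -1), set as the call begins (left out, the last holds). The fingers move at their own pace and stop on an object; "force" is the grip in N (left out, the last holds). Time passes only in rows, so rows that repeat a pose let the fingers close. It gives the time, the measured TCP pose, the force, the opening and the grip force at its end, in the units of the state.
- robot.sense(): the state, without advancing time (a new reading comes with each control period).
- imaging.capture(name): name is "side" or "top"; returns a dict with "pixels" (400x640x3 uint8, blue, green, red), "fx", "fy", "cx", "cy" (pixels), "R" (3x3) and "t" (3): a world point X has camera coordinates R X + t. Camera axes: x right, y down, z forward; pixel columns grow to the right and rows downward; lengths in m; the calibration is good to about 2 mm. A picture is of the moment at which its call begins. There is no depth.
- workorder.close_job(): hands the job in; it is judged then, once.
The state is a dict: "time": time; "qpos": joint angles; "qd": joint speeds; "joint_efforts": joint torques, N m; "eef_pos": TCP position; "orientation": TCP orientation; "contact_force": force on the tool from outside, world axes, zero at the start; "ft_torque": the same for the moment, N m; "opening": opening from 0.0 (shut) to 1.0 (fully open); "finger_force": force on a finger pad.
Only numpy, scipy, OpenCV 4.12 (cv2) and the standard library are available. Lean on these libraries where they do the work, as an engineer would, in place of code of your own. Each camera call takes 0.05 s, during which the arm holds its last target. There are 200 camera calls.

### The job

Change the desiccant cartridge in the bench air dryer: lift the used cartridge out of the open drawer and set it flat in the white tray, then set the fresh cartridge from the bench flat in the drawer, without dropping either of them. Then push the drawer fully home past its catch, and after that set the lever on top of the dryer upright. Leave the bottles and the magnifier where they are.

Things in the scene. Friction and masses are not known exactly. Their poses are not given: they have to be found in the camera images.
- dryer: Bench air dryer, fixed: a grey metal box 200 deep (x) x 270 wide (y) x 115 high. Origin: centre of its underside; x points to its back, y to its left seen from the robot, z up. Its front face is at x = -100 mm. The drawer is in the left part of the front (centre y = +40 mm), the lever on top of the right part (y = -85 mm, hinge at x = -20 mm).
- drawer (a joint): Drawer slide of the dryer, in m: 0 is fully home, positive is how far it is pulled out along the dryer's -x (stop at 0.15). It slides with about 1 N; a sprung catch resists with about 8 N in the last 10 mm, then the drawer snaps home.
- drawer_floor (a point): Centre of the drawer's inner floor (22 mm above the bench), axes as the dryer's; moves with the drawer. Inside: 135 (x) x 130 (y); side and back walls rise 39 above the floor. The white front panel (15 thick, 170 wide, 76 above the floor) has its inner face at x = -67.5. The dryer's roof covers what is still inside: from that face backwards, the floor is open from above over the joint value.
- drawer_handle (a point): Middle of the drawer's steel bar handle, 110 mm long along y, standing 35 mm out in front of the white panel, 80 mm above the bench; moves with the drawer.
- vent_lever (a joint): Lever on top of the dryer, in rad: 0 leans 34 degrees towards the dryer's front, 0.6 is upright, 1.2 leans equally to the back. It stays where it is left (friction about 0.06 N m).
- vent_lever_tip (a point): Centre of the lever's black ball knob, 26 mm diameter, on a 10 mm rod; 100 mm from the hinge axis. The hinge axis is parallel to the dryer's y, 137 mm above the bench; upright, the ball is 237 mm above the bench.
- spent: Used desiccant cartridge, lying in the open drawer at the start: white plastic block 70 (x) x 100 (y) x 36 high with an upright grip rib in the middle of its top, 60 long (x), 18 thick (y), 26 high (top at 62). Dark mesh panels on both sides of the rib. About 0.36 kg. Origin: centre of its underside.
- fresh: Fresh desiccant cartridge, alone on the bench beside the dryer; same shape and sizes as the used one, about 0.26 kg. Origin: centre of its underside, x along the rib.
- tray: Shallow white enamel tray, fixed to the bench: 170 (x) x 200 (y) outside, 5 mm walls and floor, rim 16 high. Origin: centre of its underside.
- reagent: Bystander: amber glass bottle, 72 diameter, 170 high, standing. Origin: centre of its underside.
- wash_bottle: Bystander: white plastic wash bottle, 68 diameter, bent spout up to 190 high. Origin: centre of its underside.
- magnifier: Bystander: black hand magnifier lying flat, ring 92 outside diameter, handle to 141 mm from the ring's centre along -x, 12 thick. Origin: under the ring's centre.

How it is judged:
By the outcome, as a careful person would: the job done as asked, in the order asked, and still so for the second after the job is handed in, with the robot touching nothing.
It also fails if it takes over 67 s, if anything falls off the work surface, if the arm or the gripper's body presses on something with over 40 N, if the wrist force passes 120 N, or if a joint passes its speed limit or range.

## Working session

There is one attempt and no reset: what is moved stays moved. The work goes in short steps, Python scripts to look and compute and a tool call to move; the robot and the scene stay as the last step left them, time stands still between calls to the robot, and variables do not carry over. Pictures are saved under pics/ and viewed, at most 10 in all, crops included, and the job is handed in when it is done.

Besides the shell and the picture viewer there is one more tool, called by a JSON object that holds its "fn" and its "kwargs". step_arm: Moves the arm, as the interface text tells. Its arguments: {"type":"object","properties":{"series":{"type":"array","items":{"type":"number"}},"claw":{"type":"number"},"force":{"type":"number"}},"required":["series"]}

```bash
mkdir -p pics; ls; cat > h.py <<'E'
import numpy as np, cv2
from bench import robot, imaging, workorder
def cap(n,f=None):
    c=imaging.capture(n); c={k:(np.array(v) if k in('pixels','R','t') else v) for k,v in c.items()}
    if f: cv2.imwrite('pics/'+f,c['pixels'])
    return c
def ray(c,u,v,z):
    d=c['R'].T@np.array([(u-c['cx'])/c['fx'],(v-c['cy'])/c['fy'],1]); o=-c['R'].T@c['t']
    return o+d*(z-o[2])/d[2]
def proj(c,X):
    p=c['R']@np.array(X)+c['t']; return c['cx']+c['fx']*p[0]/p[2], c['cy']+c['fy']*p[1]/p[2]
E
python3 - <<'E'
from h import *
import pickle
for n in('top','side'):
    c=cap(n,n+'0.png'); pickle.dump(c,open(n+'0.pkl','wb')); print(n,-c['R'].T@c['t'],c['R'].round(3).tolist(),c['fx'])
s=robot.sense(); print(s, robot.tcp_to_grasp)
E
```

```text
pics
top [0.48141062 0.05541568 1.25252252] [[0.012, -1.0, -0.02], [-0.996, -0.01, -0.089], [0.089, 0.021, -0.996]] 419.5471838275729
side [0.49504133 1.10821331 0.86817358] [[-0.998, -0.054, -0.011], [-0.021, 0.559, -0.829], [0.05, -0.827, -0.559]] 457.95372754465427
{'time': 0.1, 'qpos': array([ 1.11110786,  0.38417308,  0.0163804 ,  1.37104605, -0.00631703,
        1.38817939, -0.04651059]), 'qd': array([-0.00048105, -0.00226263,  0.00219715, -0.00180674,  0.00159072,
       -0.00166877, -0.00028828]), 'joint_efforts': array([ 3.32364332e-03, -6.29138875e+01,  8.47568437e-01, -3.72758925e+01,
        1.67374295e-02,  1.05222283e-02, -1.09751268e-04]), 'eef_pos': array([ 0.24140192, -0.57601453,  0.23036841]), 'orientation': array([-3.13983552e+00,  1.07584788e-05,  3.96833233e-01]), 'contact_force': array([-0.22398713,  0.8258686 , -0.36853217]), 'ft_torque': array([-0.00985373, -0.01643068,  0.01693862]), 'finger_force': 0.0, 'opening': 1.0044201518149802} 0.0187
```

View pics/top0.png

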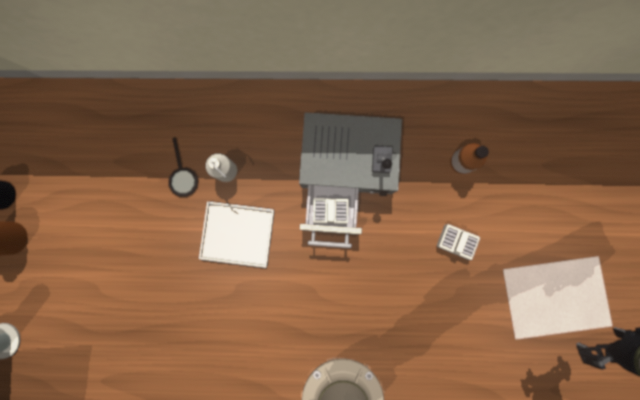

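View pics/side0.png

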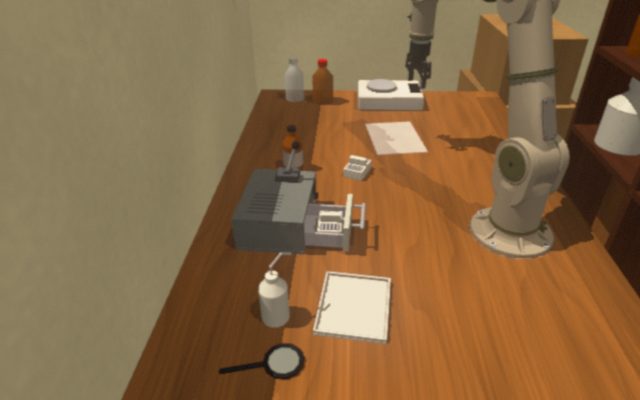

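The top view shows the dryer around (350,150), with the drawer open and the spent cartridge at (331,211). The tray is at (237,235), fresh at (459,242), the amber bottle at (470,157), the wash bottle at (221,167) and the magnifier at (183,181). The side view agrees.

```bash
python3 - <<'E'
from h import *
import pickle
c=pickle.load(open('top0.pkl','rb')); im=c['pixels'].astype(np.uint8)
cr=im[105:275,290:490]; cv2.imwrite('pics/crop.png',cv2.resize(cr,None,fx=3.5,fy=3.5,interpolation=cv2.INTER_CUBIC))
hsv=cv2.cvtColor(im,cv2.COLOR_BGR2HSV)
m=((hsv[...,1]<75)&(hsv[...,2]>110)).astype(np.uint8)
def rect(x0,y0,x1,y1,z,close=0,th=None):
    mm=np.zeros_like(m); mm[y0:y1,x0:x1]=m[y0:y1,x0:x1]
    if close: mm=cv2.morphologyEx(mm,cv2.MORPH_CLOSE,np.ones((close,close)))
    cs,_=cv2.findContours(mm,0,2); k=max(cs,key=cv2.contourArea)
    w=np.array([ray(c,*p[0],z)[:2] for p in k],np.float32)
    r=cv2.minAreaRect(w); return cv2.minAreaRect(k),r
print('tray',rect(190,190,285,280,.016))
print('fresh',rect(430,215,490,270,.036,7))
print('spentbox', rect(312,192,351,224,.058,3))
print('panel', rect(295,222,366,238,.098))
g=(hsv[...,1]<60).astype(np.uint8); m=g
print('roof',rect(292,108,408,188,.115,5))
E
```

```text
tray (((236.05386352539062, 234.0692596435547), (69.33541107177734, 60.15684509277344), 7.125016689300537), ((0.47098156809806824, 0.31658661365509033), (0.20432816445827484, 0.17602288722991943), 83.72482299804688))
fresh (((458.2618103027344, 241.57839965820312), (38.2381591796875, 25.999771118164062), 22.380136489868164), ((0.4571419656276703, -0.3265363276004791), (0.10656780004501343, 0.07485410571098328), 68.16056823730469))
spentbox (((331.0, 207.5), (31.0, 38.0), 90.0), ((0.5496739745140076, 0.03869026526808739), (0.0884869247674942, 0.10856040567159653), 0.6577568650245667))
panel (((330.5, 229.5), (15.0, 61.0), 90.0), ((0.4868488609790802, 0.04028439149260521), (0.04100101813673973, 0.16720671951770782), 0.65510493516922))
roof (((350.4124755859375, 152.40078735351562), (99.55574798583984, 74.85395812988281), 3.5763344764709473), ((0.6988773345947266, -0.012271329760551453), (0.27189236879348755, 0.20848874747753143), 86.83502960205078))
```

View pics/crop.png

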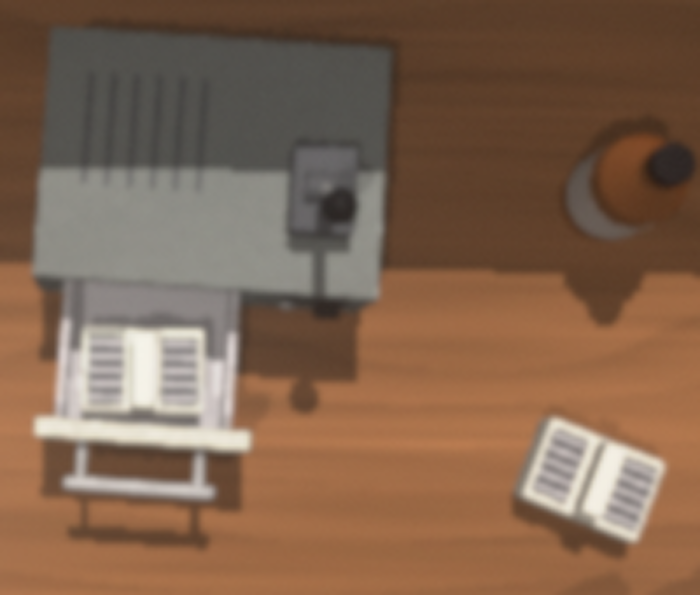

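The crop shows the white panel top centred at crop (142,434), the spent rib at (144,370), the lever ball at (340,205), and the dryer roof edges. Next I work out poses from these.

```bash
python3 - <<'E'
from h import *
import pickle
c=pickle.load(open('top0.pkl','rb')); s=pickle.load(open('side0.pkl','rb'))
P=lambda u,v,z: ray(c,290+u/3.5-.4,105+v/3.5-.4,z)
rc=[P(52,29,.115),P(393,45,.115),P(380,299,.115),P(36,277,.115)]
for p in rc: print('roof',p.round(4))
print([np.linalg.norm(rc[i]-rc[(i+1)%4]).round(4) for i in range(4)])
cen=np.mean(rc,0); print('cen',cen)
d=(rc[0]-rc[1])+(rc[3]-rc[2]); yaw=np.arctan2(-d[0],d[1]); print('yaw',yaw,np.degrees(yaw))
R=np.array([[np.cos(yaw),-np.sin(yaw)],[np.sin(yaw),np.cos(yaw)]])
loc=lambda X: (R.T@(X-cen)[:2]).round(4)
for n,p in dict(panel=P(142,434,.098),handle=P(139,489,.08),rib=P(144,370,.084),body_nw=P(82,328,.058),body_ne=P(205,328,.058),ball=P(340,205,.225)).items(): print(n,p.round(4),loc(p))
for n,p in dict(nw=P(553,417,.036),ne=P(665,463,.036),se=P(634,543,.036)).items(): print('fresh',n,p.round(4))
# ball two-view
def ln(k,u,v):
    d=k['R'].T@np.array([(u-k['cx'])/k['fx'],(v-k['cy'])/k['fy'],1]);return -k['R'].T@k['t'],d/np.linalg.norm(d)
im=s['pixels']; sub=im[135:160,285:310].max(2); ys,xs=np.where(sub<45); print('side ball px',xs.mean()+285,ys.mean()+135,len(xs))
o1,d1=ln(c,290+340/3.5-.4,105+205/3.5-.4);o2,d2=ln(s,296,147)
t=np.linalg.lstsq(np.c_[d1,-d2],o2-o1,rcond=None)[0];print('ball3d',o1+t[0]*d1,o2+t[1]*d2)
E
```

```text
roof [0.808  0.1154 0.115 ]
roof [ 0.7968 -0.1536  0.115 ]
roof [ 0.5957 -0.1423  0.115 ]
roof [0.6103 0.125  0.115 ]
[np.float64(0.2692), np.float64(0.2015), np.float64(0.2677), np.float64(0.198)]
cen [ 0.70269502 -0.01384079  0.115     ]
yaw -0.048043872608196696 -2.7527111319138533
panel [0.4893 0.0411 0.098 ] [-0.2158  0.0446]
handle [0.4459 0.0428 0.08  ] [-0.2592  0.0443]
rib [0.5402 0.0398 0.084 ] [-0.1649  0.0457]
body_nw [0.5752 0.0903 0.058 ] [-0.1323  0.0979]
body_ne [ 0.5762 -0.01    0.058 ] [-0.1265 -0.0022]
ball [ 0.6509 -0.0954  0.225 ] [-0.0478 -0.084 ]
fresh nw [ 0.5076 -0.2971  0.036 ]
fresh ne [ 0.4711 -0.3876  0.036 ]
fresh se [ 0.4059 -0.3611  0.036 ]
side ball px 296.0 146.5 2
ball3d [ 0.6504336  -0.09496042  0.22809902] [ 0.64707914 -0.09510056  0.22756613]
```

```bash
cat > mv.py <<'E'
import sys
from h import *
from scipy.spatial.transform import Rotation as Ro
# usage: mv.py x y z yaw_deg  -> shift cm, rotvec deg in tool axes
s=robot.sense(); a=list(map(float,sys.argv[1:]))
R=Ro.from_euler('xyz',s['orientation'])
print('shift',(R.inv().apply(np.array(a[:3])-s['eef_pos'])*100).round(2),'rot',np.degrees((R.inv()*Ro.from_euler('xyz',[np.pi,0,np.radians(a[3])])).as_rotvec()).round(1),'now',s['eef_pos'].round(4),'t',s['time'])
E
python3 mv.py .5405 .04 .20 -2
```

```text
shift [ 51.39 -45.25   3.12] rot [-0.1  0.  24.7] now [ 0.2414 -0.576   0.2304] t 0.1
```

{"fn": "step_arm", "kwargs": {"series": [3.6,-3.2,0,0,0,4,7.2,-6.3,0,0,0,8,10.8,-9.5,0,0,0,12,14.4,-12.7,0,0,0,16,18,-15.8,0,0,0,20,21.6,-19,0,0,0,24.7,25.2,-22.2,0,0,0,24.7,28.8,-25.3,0,0,0,24.7,32.4,-28.5,0,0,0,24.7,36,-31.7,0,0,0,24.7,39.6,-34.9,0,0,0,24.7,43.2,-38,0,0,0,24.7], "claw": 0.4}}

```text
time: 1.3
eef_pos: [0.4933, -0.057, 0.2312]
orientation: [3.142, 0.0, -0.034]
contact_force: [0.8, -1.0, 0.5]
opening: 0.7
finger_force: 0.0
```

```bash
python3 mv.py .5405 .04 .13 -2
```

```text
shift [ 4.38 -9.86 10.12] rot [0. 0. 0.] now [ 0.4933 -0.057   0.2312] t 1.3
```

{"fn": "step_arm", "kwargs": {"series": [1.5,-3.3,0,0,0,0,3,-6.6,0,0,0,0,4.4,-9.9,0,0,0,0,4.4,-9.9,3.5,0,0,0,4.4,-9.9,7,0,0,0,4.4,-9.9,10,0,0,0,4.4,-9.9,10,0,0,0]}}

```text
time: 2.0
eef_pos: [0.5373, 0.038, 0.1268]
orientation: [3.141, 0.009, -0.034]
contact_force: [-0.1, -0.9, -0.8]
opening: 0.7
finger_force: 0.0
```

```bash
python3 - <<'E'
from h import *
c=cap('side');im=c['pixels'];cv2.imwrite('pics/s1.png',cv2.resize(im[110:290,220:420],None,fx=3.3,fy=3.3,interpolation=2))
c2=cap('top');im2=c2['pixels'];cv2.imwrite('pics/t1.png',im2)
print(robot.sense()['eef_pos'])
E
python3 mv.py .5405 .04 .062 -2
```

```text
[0.54030938 0.03847264 0.1316095 ]
shift [ 0.02 -0.15  6.96] rot [-0.   0.1  0. ] now [0.5403 0.0385 0.1316] t 2.1
```

View pics/s1.png

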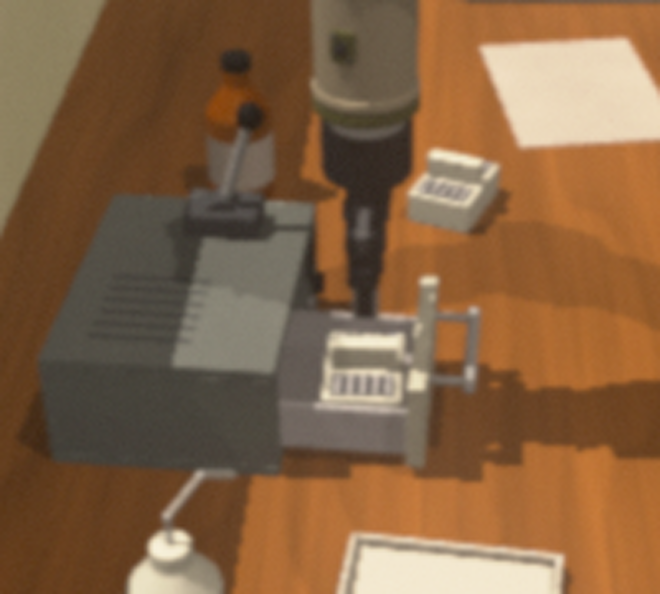

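The side crop shows the fingers at (367,300), straight above the rib middle (332–405). I'll go down and grip.

{"fn": "step_arm", "kwargs": {"series": [0,-0.1,2.5,0,0,0,0,-0.1,5,0,0,0,0,-0.1,6.8,0,0,0,0,-0.1,6.8,0,0,0,0,-0.1,6.8,0,0,0]}}

```text
time: 2.6
eef_pos: [0.5417, 0.0396, 0.0653]
orientation: [-3.141, -0.002, -0.034]
contact_force: [-0.2, -0.4, 1.0]
opening: 0.701
finger_force: 0.0
```

{"fn": "step_arm", "kwargs": {"series": [0,0,0,0,0,0,0,0,0,0,0,0,0,0,0,0,0,0,0,0,0,0,0,0,0,0,0,0,0,0,0,0,0,0,0,0], "claw": -1, "force": 45}}

```text
time: 3.2
eef_pos: [0.5414, 0.0397, 0.0647]
orientation: [-3.141, -0.002, -0.034]
contact_force: [-0.8, -0.8, 6.4]
opening: 0.203
finger_force: 44.9
```

{"fn": "step_arm", "kwargs": {"series": [0,0,-0.5,0,0,0,0,0,-1.5,0,0,0,0,0,-3,0,0,0,0,0,-5,0,0,0,0,0,-7,0,0,0,0,0,-9,0,0,0,0,0,-11,0,0,0,0,0,-12.5,0,0,0,0,0,-13,0,0,0,0,0,-13,0,0,0]}}

```text
time: 4.2
eef_pos: [0.5407, 0.0395, 0.194]
orientation: [-3.142, -0.001, -0.034]
contact_force: [-0.1, -0.4, -3.4]
opening: 0.202
finger_force: 44.1
```

```bash
python3 mv.py .470 .317 .19 -6.3; python3 -c "
from h import *
cap('side','s2.png');s=robot.sense();print(s['contact_force'],s['ft_torque'],s['opening'])"
```

```text
shift [ -8.02 -27.49   0.4 ] rot [-0.  -0.1  4.3] now [0.5407 0.0395 0.194 ] t 4.2
[-0.31183145 -0.0937207  -3.34002904] [-0.00150142  0.00184766 -0.04595132] 0.2027795631601072
```

{"fn": "step_arm", "kwargs": {"series": [-0.4,-1.2,0,0,0,0.4,-1.2,-4,0,0,0,0.8,-2,-7,0,0,0,1.3,-2.9,-10,0,0,0,1.8,-3.8,-13,0,0,0,2.3,-4.7,-16,0,0,0,2.8,-5.5,-19,0,0,0,3.3,-6.4,-22,0,0,0,3.8,-7.3,-25,0,0,0,4.3,-7.8,-26.8,0,0,0,4.3,-8,-27.5,0,0,0,4.3,-8,-27.5,0,0,0,4.3]}}

```text
time: 5.45
eef_pos: [0.4692, 0.3175, 0.1924]
orientation: [3.141, 0.002, -0.107]
contact_force: [0.7, 0.4, -3.1]
opening: 0.197
finger_force: 44.1
```

```bash
python3 mv.py .470 .317 .049 -6.3; python3 -c "
from h import *
c=cap('top');cv2.imwrite('pics/t2.png',cv2.resize(c['pixels'][180:290,180:380],None,fx=3.5,fy=3.5,interpolation=2))"
```

```text
shift [ 0.11  0.03 14.34] rot [0.  0.1 0.1] now [0.4692 0.3175 0.1924] t 5.45
```

View pics/t2.png

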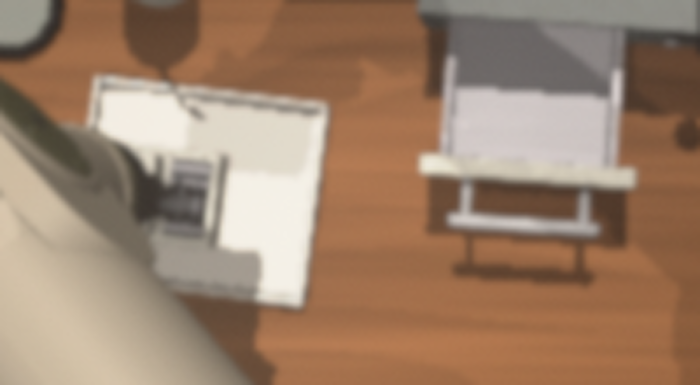

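The cartridge hangs over the middle of the tray at about (190,195), and the drawer is empty and undisturbed. I'll lower it.

{"fn": "step_arm", "kwargs": {"series": [0,0,1.5,0,0,0,0,0,4,0,0,0,0,0,7,0,0,0,0,0,10,0,0,0,0,0,12.5,0,0,0,0,0,13.5,0,0,0,0,0,13.8,0,0,0,0,0,14.1,0,0,0,0,0,14.3,0,0,0,0,0,14.3,0,0,0,0,0,14.3,0,0,0]}}

```text
time: 6.6
eef_pos: [0.4704, 0.3174, 0.0511]
orientation: [-3.141, -0.001, -0.109]
contact_force: [0.1, -0.5, -1.8]
opening: 0.203
finger_force: 44.0
```

{"fn": "step_arm", "kwargs": {"series": [0,0,0.15,0,0,0,0,0,0.3,0,0,0,0,0,0.3,0,0,0]}}

```text
time: 6.9
eef_pos: [0.4702, 0.3172, 0.0477]
orientation: [-3.141, -0.001, -0.109]
contact_force: [-0.2, -1.1, 0.6]
opening: 0.198
finger_force: 44.7
```

{"fn": "step_arm", "kwargs": {"series": [0,0,0,0,0,0,0,0,0,0,0,0,0,0,0,0,0,0,0,0,0,0,0,0], "claw": 0.3}}

```text
time: 7.3
eef_pos: [0.4701, 0.3172, 0.0474]
orientation: [-3.141, -0.0, -0.109]
contact_force: [0.2, 0.2, -0.7]
opening: 0.651
finger_force: 0.0
```

{"fn": "step_arm", "kwargs": {"series": [0,0,-2,0,0,0,0,0,-5,0,0,0,0,0,-9,0,0,0,0,0,-13,0,0,0,0,0,-16,0,0,0,0,0,-16,0,0,0]}}

```text
time: 7.9
eef_pos: [0.4717, 0.3188, 0.2125]
orientation: [-3.136, -0.007, -0.109]
contact_force: [-0.6, 0.7, 0.1]
opening: 0.653
finger_force: 0.0
```

```bash
python3 mv.py .4568 -.329 .20 -22.1
```

```text
shift [ 5.57 64.57  0.95] rot [-0.3 -0.3 15.8] now [0.4717 0.3188 0.2125] t 7.9
```

{"fn": "step_arm", "kwargs": {"series": [0.4,4.8,0,0,0,2,0.8,9.6,0,0,0,4,1.2,14.4,0,0,0,6,1.7,19.2,0,0,0,8,2.1,24,0,0,0,10,2.5,28.8,0,0,0,12,2.9,33.6,0,0,0,14,3.3,38.4,0,0,0,15.8,3.7,43.2,0,0,0,15.8,4.1,48,0,0,0,15.8,4.6,52.8,0,0,0,15.8,5,57.6,0,0,0,15.8]}}

```text
time: 9.1
eef_pos: [0.4562, -0.2628, 0.2067]
orientation: [3.141, 0.001, -0.385]
contact_force: [2.0, 0.1, 0.1]
opening: 0.651
finger_force: 0.0
```

```bash
python3 mv.py .4568 -.329 .11 -22.1; python3 - <<'E'
from h import *
c=cap('top'); im=c['pixels']
cv2.imwrite('pics/t3.png',cv2.resize(im[185:285,185:285],None,fx=4,fy=4,interpolation=2))
c=cap('side'); im=c['pixels']; cv2.imwrite('pics/s3.png',cv2.resize(im[255:350,300:410],None,fx=4,fy=4,interpolation=2))
cv2.imwrite('pics/tray.png',np.hstack([cv2.imread('pics/t3.png')[:380,:],cv2.imread('pics/s3.png')[:380,:400]]))
E
```

```text
shift [2.54 6.11 9.67] rot [0. 0. 0.] now [ 0.4562 -0.2628  0.2067] t 9.1
```

View pics/tray.png

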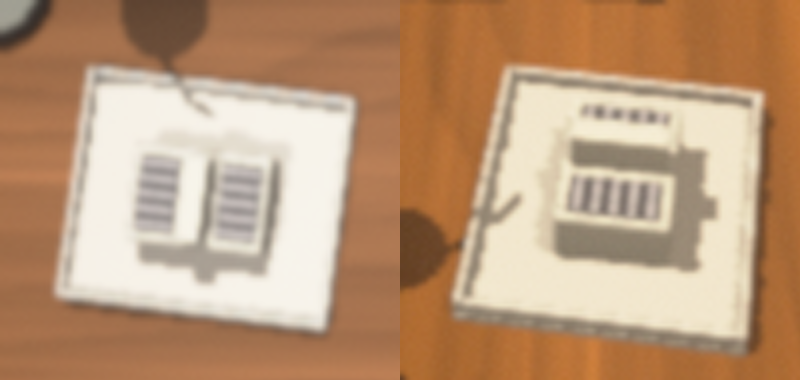

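The used cartridge sits flat in the middle of the tray in both views (left crop (205,195), right crop (620,180)). Now I go to the fresh one.

{"fn": "step_arm", "kwargs": {"series": [1.3,3,0,0,0,0,2.5,6.1,0,0,0,0,2.5,6.1,3,0,0,0,2.5,6.1,6,0,0,0,2.5,6.1,8.5,0,0,0,2.5,6.1,8.5,0,0,0,2.5,6.1,8.5,0,0,0]}}

```text
time: 9.9
eef_pos: [0.4569, -0.3267, 0.1222]
orientation: [-3.141, 0.001, -0.385]
contact_force: [0.1, -0.8, 1.4]
opening: 0.648
finger_force: 0.0
```

```bash
python3 - <<'E'
from h import *
c=cap('side'); im=c['pixels']
e=robot.sense()['eef_pos']; u,v=proj(c,e); print(e,u,v)
cv2.imwrite('pics/s4.png',cv2.resize(im[125:195,310:410],None,fx=6,fy=6,interpolation=2))
E
python3 mv.py .4568 -.329 .043 -22.1
```

```text
[ 0.45763248 -0.32708082  0.12330686] 358.0015513589822 143.1032423045071
shift [-0.01  0.21  8.03] rot [ 0.  -0.1  0. ] now [ 0.4576 -0.3271  0.1233] t 9.95
```

View pics/s4.png

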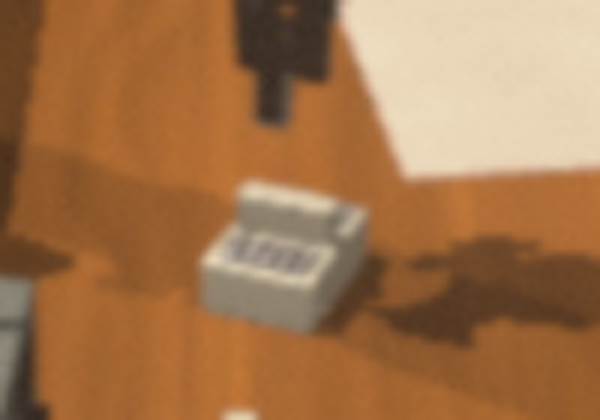

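The near finger tip is at (272,122), on the mid line of the rib (240–335), which is consistent with the tilt. I'll descend and grip.

{"fn": "step_arm", "kwargs": {"series": [0,0.2,2.5,0,0,0,0,0.2,5,0,0,0,0,0.2,7,0,0,0,0,0.2,8,0,0,0,0,0.2,8,0,0,0,0,0.2,8,0,0,0]}}

```text
time: 10.55
eef_pos: [0.4573, -0.3293, 0.0438]
orientation: [3.141, -0.002, -0.385]
contact_force: [0.4, 0.5, 0.8]
opening: 0.651
finger_force: 0.0
```

{"fn": "step_arm", "kwargs": {"series": [0,0,0,0,0,0,0,0,0,0,0,0,0,0,0,0,0,0,0,0,0,0,0,0,0,0,0,0,0,0,0,0,0,0,0,0], "claw": -1, "force": 45}}

```text
time: 11.15
eef_pos: [0.4569, -0.3294, 0.0434]
orientation: [3.141, -0.002, -0.385]
contact_force: [-0.8, -0.6, 5.9]
opening: 0.197
finger_force: 45.4
```

{"fn": "step_arm", "kwargs": {"series": [0,0,-0.5,0,0,0,0,0,-1.5,0,0,0,0,0,-3,0,0,0,0,0,-5.5,0,0,0,0,0,-8,0,0,0,0,0,-10.5,0,0,0,0,0,-13,0,0,0,0,0,-15,0,0,0,0,0,-15.5,0,0,0,0,0,-15.5,0,0,0]}}

```text
time: 12.15
eef_pos: [0.4566, -0.3288, 0.198]
orientation: [3.141, -0.001, -0.385]
contact_force: [-0.1, 0.2, -2.3]
opening: 0.199
finger_force: 44.3
```

```bash
python3 mv.py .545 .0405 .199 -2.8
```

```text
shift [ -5.67 -37.55  -0.11] rot [  0.   -0.1 -19.3] now [ 0.4566 -0.3288  0.198 ] t 12.15
```

{"fn": "step_arm", "kwargs": {"series": [-0.2,-1.3,0,0,0,-0.7,-0.6,-4,0,0,0,-2.1,-1.2,-7.6,0,0,0,-3.9,-1.7,-11.4,0,0,0,-5.9,-2.3,-15.2,0,0,0,-7.8,-2.9,-19,0,0,0,-9.8,-3.4,-22.8,0,0,0,-11.7,-4,-26.6,0,0,0,-13.7,-4.6,-30.4,0,0,0,-15.6,-5.1,-34,0,0,0,-17.5,-5.5,-36.5,0,0,0,-18.8,-5.7,-37.4,0,0,0,-19.3]}}

```text
time: 13.35
eef_pos: [0.5427, 0.0457, 0.1964]
orientation: [-3.139, 0.002, -0.039]
contact_force: [-0.1, 0.8, -3.1]
opening: 0.201
finger_force: 44.3
```

{"fn": "step_arm", "kwargs": {"series": [0,0,0,0,0,0,0,0,0,0,0,0]}}

```text
time: 13.55
eef_pos: [0.5433, 0.0389, 0.1967]
orientation: [3.141, 0.001, -0.048]
contact_force: [-0.1, -0.2, -2.8]
opening: 0.197
finger_force: 44.3
```

```bash
python3 mv.py .545 .039 .0654 -2.8;python3 - <<'E'
from h import *
c=cap('top'); im=c['pixels']; cv2.imwrite('pics/t5.png',cv2.resize(im[170:260,280:400],None,fx=6,fy=6,interpolation=2))
E
```

```text
shift [ 0.18 -0.02 13.13] rot [0.  0.1 0. ] now [0.5433 0.0389 0.1967] t 13.55
```

View pics/t5.png

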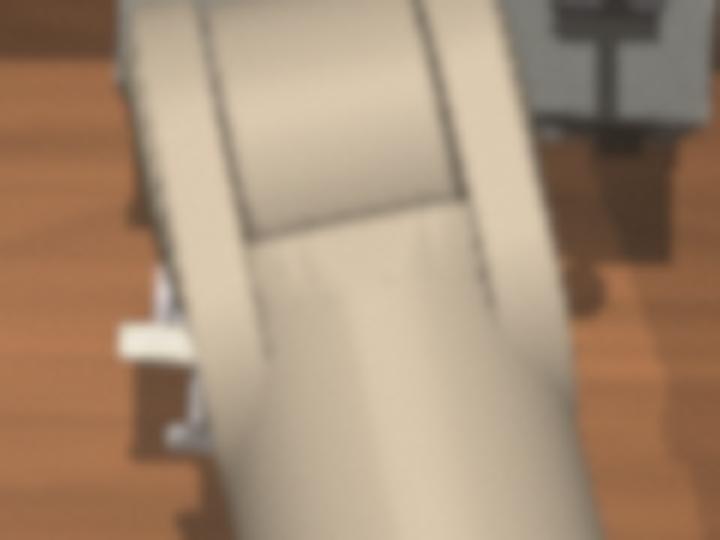

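The arm hides the cartridge. The panel end at (118,342) is where it was, so the drawer hasn't moved. I'll lower with the force watched.

{"fn": "step_arm", "kwargs": {"series": [0.1,0,1.5,0,0,0,0.2,0,4,0,0,0,0.2,0,6.5,0,0,0,0.2,0,9,0,0,0,0.2,0,11,0,0,0,0.2,0,12.2,0,0,0,0.2,0,12.6,0,0,0,0.2,0,12.8,0,0,0,0.2,0,12.8,0,0,0,0.2,0,12.8,0,0,0]}}

```text
time: 14.6
eef_pos: [0.5467, 0.0391, 0.0703]
orientation: [-3.141, -0.002, -0.048]
contact_force: [-0.0, 0.8, -1.9]
opening: 0.199
finger_force: 44.3
```

{"fn": "step_arm", "kwargs": {"series": [0,0,0.2,0,0,0,0,0,0.4,0,0,0,0,0,0.4,0,0,0,0,0,0.4,0,0,0]}}

```text
time: 15.0
eef_pos: [0.5462, 0.0393, 0.0655]
orientation: [-3.141, -0.0, -0.048]
contact_force: [0.7, -0.3, -1.1]
opening: 0.201
finger_force: 44.4
```

{"fn": "step_arm", "kwargs": {"series": [0,0,0.1,0,0,0,0,0,0.1,0,0,0]}}

```text
time: 15.2
eef_pos: [0.547, 0.0392, 0.0654]
orientation: [-3.142, -0.002, -0.048]
contact_force: [-0.3, -1.0, 4.2]
opening: 0.198
finger_force: 45.2
```

{"fn": "step_arm", "kwargs": {"series": [0,0,0,0,0,0,0,0,0,0,0,0,0,0,0,0,0,0,0,0,0,0,0,0], "claw": 0.2}}

```text
time: 15.6
eef_pos: [0.5459, 0.0392, 0.0642]
orientation: [-3.142, 0.0, -0.048]
contact_force: [0.3, -0.9, -0.5]
opening: 0.6
finger_force: 0.0
```

{"fn": "step_arm", "kwargs": {"series": [0,0,-2,0,0,0,0,0,-5,0,0,0,0,0,-9,0,0,0,0,0,-13,0,0,0,-4,0,-15,0,0,0,-8,0,-15,0,0,0,-11,0,-15,0,0,0,-11,0,-15,0,0,0], "claw": 0.2}}

```text
time: 16.4
eef_pos: [0.4332, 0.0448, 0.2146]
orientation: [3.14, 0.0, -0.047]
contact_force: [-0.3, 0.1, 0.6]
opening: 0.598
finger_force: 0.0
```

```bash
python3 - <<'E'
from h import *
s=robot.sense();print(s['eef_pos'],s['qpos'].round(2))
c=cap('side'); im=c['pixels']; a=cv2.resize(im[180:270,230:380],None,fx=4,fy=4,interpolation=2)
cv2.imwrite('pics/s5.png',a)
E
```

```text
[0.43320977 0.04479763 0.21458868] [ 0.25  0.   -0.42  1.86  0.    1.28 -1.79]
```

View pics/s5.png

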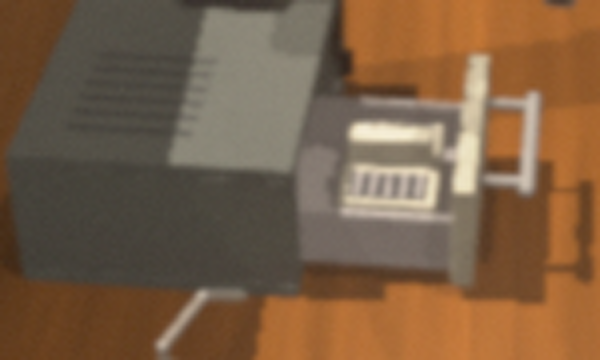

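The fresh cartridge sits flat in the drawer (rib at (395,140), body inside the walls), and the panel hasn't moved. Next I shut the fingers, go down in front of the handle bar and push along tool x.

{"fn": "step_arm", "kwargs": {"series": [-0.8,0.1,0,0,0,0,-1.4,0.1,0,0,0,0,-1.4,0.1,4,0,0,0,-1.4,0.1,8,0,0,0,-1.4,0.1,10,0,0,0,-1.4,0.1,10,0,0,0,-1.4,0.1,10,0,0,0], "claw": -1}}

```text
time: 17.15
eef_pos: [0.4224, 0.0443, 0.1147]
orientation: [-3.141, 0.001, -0.048]
contact_force: [-0.6, 0.4, -0.6]
opening: 0.001
finger_force: 0.0
```

{"fn": "step_arm", "kwargs": {"series": [-0.2,0,1.5,0,0,0,-0.2,0,3,0,0,0,-0.2,0,4.8,0,0,0,-0.2,0,4.8,0,0,0,-0.2,0,4.8,0,0,0]}}

```text
time: 17.65
eef_pos: [0.4211, 0.0444, 0.0677]
orientation: [-3.141, -0.001, -0.048]
contact_force: [0.6, 0.6, 0.3]
opening: 0.003
finger_force: 0.0
```

{"fn": "step_arm", "kwargs": {"series": [0.5,0,0,0,0,0,1,0,0,0,0,0,1.8,0,0,0,0,0,2.7,0,0,0,0,0,3.6,0,0,0,0,0,4.5,0,0,0,0,0,5.4,0,0,0,0,0,6.3,0,0,0,0,0,7.2,0,0,0,0,0,8,0,0,0,0,0,8.8,0,0,0,0,0,9.5,0,0,0,0,0]}}

```text
time: 18.85
eef_pos: [0.5156, 0.0396, 0.0662]
orientation: [-3.142, 0.0, -0.048]
contact_force: [-2.2, -1.9, 0.7]
opening: 0.001
finger_force: 0.8
```

```bash
cat > dr.py <<'E'
from h import *
c=cap('side'); im=c['pixels']; e=robot.sense(); print(e['eef_pos'].round(4),e['contact_force'].round(1))
hsv=cv2.cvtColor(im,cv2.COLOR_BGR2HSV)
cv2.imwrite('pics/d.png',cv2.resize(im[120:270,230:400],None,fx=4,fy=4,interpolation=2))
E
python3 dr.py
```

```text
[0.5167 0.0396 0.0664] [1.1 0.2 0.5]
```

Sliding well; now through the catch in small steps.

{"fn": "step_arm", "kwargs": {"series": [0.4,0,0,0,0,0,0.8,0,0,0,0,0,1.2,0,0,0,0,0,1.5,0,0,0,0,0]}}

```text
time: 19.3
eef_pos: [0.5303, 0.0391, 0.0664]
orientation: [-3.141, -0.0, -0.048]
contact_force: [-0.6, 0.4, -0.1]
opening: -0.002
finger_force: 0.7
```

{"fn": "step_arm", "kwargs": {"series": [0.3,0,0,0,0,0,0.6,0,0,0,0,0,0.6,0,0,0,0,0]}}

```text
time: 19.6
eef_pos: [0.5338, 0.0389, 0.0659]
orientation: [3.141, 0.005, -0.048]
contact_force: [-9.2, -0.3, 5.8]
opening: -0.003
finger_force: 4.6
```

{"fn": "step_arm", "kwargs": {"series": [0.3,0,0,0,0,0,0.6,0,0,0,0,0,0.6,0,0,0,0,0]}}

```text
time: 19.9
eef_pos: [0.5397, 0.0386, 0.0658]
orientation: [3.141, 0.005, -0.048]
contact_force: [-10.8, -0.6, 6.9]
opening: -0.003
finger_force: 5.6
```

{"fn": "step_arm", "kwargs": {"series": [0.3,0,0,0,0,0,0.5,0,0,0,0,0,0.5,0,0,0,0,0]}}

```text
time: 20.2
eef_pos: [0.5399, 0.0385, 0.0655]
orientation: [3.139, 0.015, -0.047]
contact_force: [-33.8, -1.5, 25.0]
opening: -0.003
finger_force: 16.8
```

{"fn": "step_arm", "kwargs": {"series": [-1.5,0,0,0,0,0,-4,0,0,0,0,0,-8,0,0,0,0,0,-8,0,-5,0,0,0,-8,0,-10,0,0,0,-8,0,-15,0,0,0,-8,10,-15,0,0,0,-8,10,-15,0,0,0]}}

```text
time: 21.0
eef_pos: [0.4639, -0.0579, 0.219]
orientation: [3.141, -0.006, -0.044]
contact_force: [1.4, -1.8, -0.9]
opening: 0.002
finger_force: 0.0
```

```bash
python3 dr.py; python3 -c "
from h import *
import pickle
c=cap('top');pickle.dump(c,open('t6.pkl','wb'))
s=cv2.imread('pics/d.png')[:, :400]
t=cv2.resize(c['pixels'][130:260,290:410],None,fx=3.3,fy=3.3,interpolation=2)
H=430
cv2.imwrite('pics/both.png',np.hstack([s[:429],t[:429]]));print(s.shape,t.shape)"
```

```text
[ 0.4621 -0.0689  0.2176] [-1.  -9.1 -0.3]
(600, 400, 3) (429, 396, 3)
```

View pics/both.png

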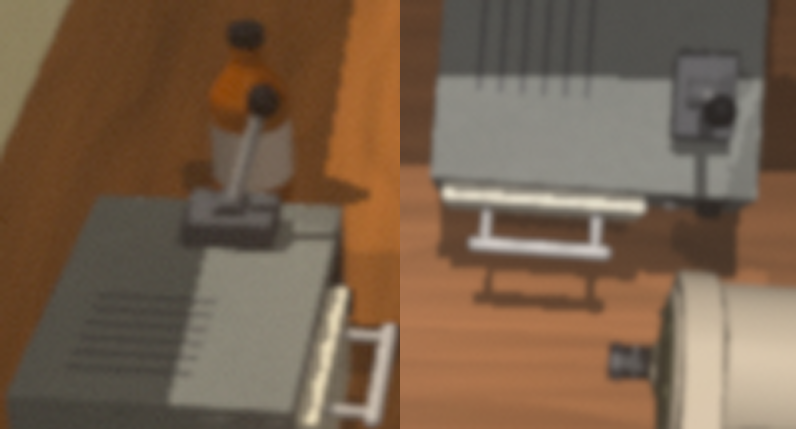

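The panel lies flush against the dryer front with no gap: the panel top is at right-crop (543,198) and the handle at (540,248). The lever still leans a little towards the front, with the ball at left (263,100) and right (718,109). I'll check both numerically.

```bash
python3 - <<'E'
from h import *
import pickle
c=pickle.load(open('t6.pkl','rb')); s=pickle.load(open('side0.pkl','rb'))
cen=np.array([.7027,-.0138]);yaw=-.05
R=np.array([[np.cos(yaw),-np.sin(yaw)],[np.sin(yaw),np.cos(yaw)]])
P=lambda u,v,z: ray(c,290+(u-400)/3.3-.35,130+v/3.3-.35,z)
for n,a in dict(panel=(543,198,.098),handle=(540,248,.08),blockC=(706,97,.137),ball=(718,109,.23)).items():
    p=P(*a);print(n,p.round(4),(R.T@(p[:2]-cen)).round(4))
def ln(k,u,v):
    d=k['R'].T@np.array([(u-k['cx'])/k['fx'],(v-k['cy'])/k['fy'],1]);return -k['R'].T@k['t'],d/np.linalg.norm(d)
o1,d1=ln(c,290+318/3.3-.35,130+109/3.3-.35)
o2,d2=ln(s,230+263/4-.4,120+100/4-.4)
t=np.linalg.lstsq(np.c_[d1,-d2],o2-o1,rcond=None)[0];a,b=o1+t[0]*d1,o2+t[1]*d2;print(a,b)
m=(a+b)/2;print('ball local',R.T@(m[:2]-cen),'z',m[2])
print('hinge world',cen+R@[-.02,-.085])
st=robot.sense();print(st['eef_pos'],st['contact_force'],st['time'])
E
```

```text
panel [0.5967 0.0343 0.098 ] [-0.1083  0.0427]
handle [0.5558 0.0361 0.08  ] [-0.1492  0.0425]
blockC [ 0.6766 -0.0967  0.137 ] [-0.022  -0.0841]
ball [ 0.6513 -0.0929  0.23  ] [-0.0474 -0.0816]
[ 0.65007314 -0.09180841  0.23752429] [ 0.6482539  -0.09188779  0.23723349]
ball local [-0.04956879 -0.08062627] z 0.23737889024955938
hinge world [ 0.67847677 -0.09769419]
[ 0.46197081 -0.06552817  0.21687386] [-1.73333146e-01  1.23991637e-04 -4.30878700e-01] 21.1
```

The drawer is home: the handle is at local -0.149, against -0.150 expected. The lever ball is 29 mm ahead of the hinge. I'll turn the gripper 90° so the fingers close along the dryer's x, then come in over the ball.

{"fn": "step_arm", "kwargs": {"series": [0,0,-3,0,0,-6,0,0,-6,0,0,-14,0,0,-7.5,0,0,-22,2,0.2,-7.5,0,0,-30,4.5,0.5,-7.5,0,0,-38,7,0.8,-7.5,0,0,-46,9.5,1,-7.5,0,0,-54,12,1.3,-7.5,0,0,-62,14.5,1.5,-7.5,0,0,-70,17,1.8,-7.5,0,0,-78,18.5,2,-7.5,0,0,-85,18.9,2,-7.5,0,0,-90], "claw": 0.3, "force": 20}}

```text
time: 22.3
eef_pos: [0.6515, -0.0873, 0.2901]
orientation: [-3.141, -0.001, 1.527]
contact_force: [-0.8, 0.6, 0.1]
opening: 0.651
finger_force: 0.0
```

{"fn": "step_arm", "kwargs": {"series": [0,0,0,0,0,0,0,0,0,0,0,0]}}

```text
time: 22.5
eef_pos: [0.6501, -0.0868, 0.2912]
orientation: [-3.142, -0.0, 1.52]
contact_force: [0.1, 0.4, 0.3]
opening: 0.649
finger_force: 0.0
```

```bash
python3 mv.py .6495 -.0945 .213 87.2; python3 -c "
from h import *
c=cap('side');cv2.imwrite('pics/l1.png',cv2.resize(c['pixels'][90:200,240:370],None,fx=5,fy=5,interpolation=2))
e=robot.sense()['eef_pos'];print([proj(c,e+d) for d in np.array([[0,0,0],[.027,0,0],[-.027,0,0]])])"
```

```text
shift [-0.78 -0.02  7.82] rot [-0.  -0.  -0.1] now [ 0.6501 -0.0868  0.2912] t 22.5
[(np.float64(293.7457091338106), np.float64(128.63415282342748)), (np.float64(284.4265576728336), np.float64(128.50508466552307)), (np.float64(303.0841420762448), np.float64(128.76348802552616))]
```

View pics/l1.png

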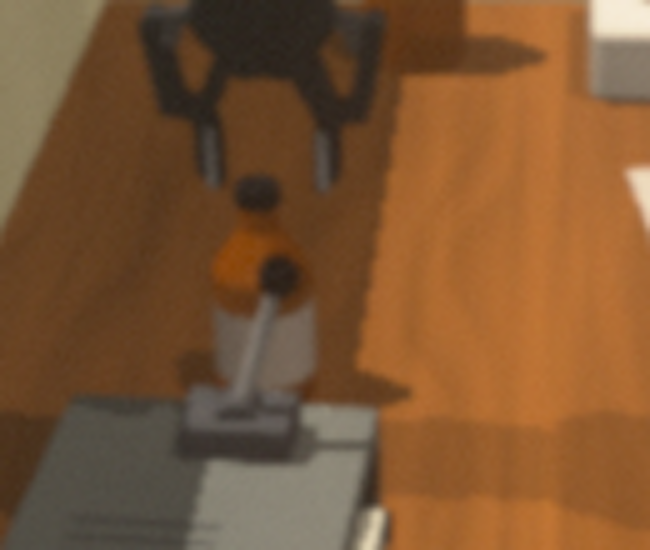

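The fingers stand at crop columns 210 and 325, either side of the ball (279,272). That was my 11th picture, one over the limit of 10, so I'll view no more and check the rest numerically. Now I descend around the ball.

{"fn": "step_arm", "kwargs": {"series": [-0.8,-0.2,0,0,0,0,-0.8,-0.2,2.5,0,0,0,-0.8,-0.2,5,0,0,0,-0.8,-0.2,7,0,0,0,-0.8,-0.2,7.9,0,0,0,-0.8,-0.2,7.9,0,0,0,-0.8,-0.2,7.9,0,0,0]}}

```text
time: 23.25
eef_pos: [0.648, -0.0952, 0.2136]
orientation: [3.14, 0.0, 1.522]
contact_force: [0.4, -0.9, -0.8]
opening: 0.649
finger_force: 0.0
```

{"fn": "step_arm", "kwargs": {"series": [0,0,0,0,0,0,0,0,0,0,0,0,0,0,0,0,0,0,0,0,0,0,0,0,0,0,0,0,0,0], "claw": -1, "force": 20}}

```text
time: 23.75
eef_pos: [0.6482, -0.0949, 0.2136]
orientation: [3.14, 0.0, 1.523]
contact_force: [-0.6, 0.5, 6.3]
opening: 0.286
finger_force: 19.5
```

```bash
python3 mv.py .6785 -.0945 .217 87.2
```

```text
shift [ 0.18  3.03 -0.34] rot [0.1 0.  0. ] now [ 0.6482 -0.0949  0.2136] t 23.75
```

{"fn": "step_arm", "kwargs": {"series": [0,0.5,-0.1,0,0,0,0,1,-0.2,0,0,0,0,1.5,-0.25,0,0,0,0,2,-0.3,0,0,0,0,2.5,-0.35,0,0,0,0,3,-0.4,0,0,0,0,3,-0.4,0,0,0,0,3,-0.4,0,0,0]}}

```text
time: 24.55
eef_pos: [0.6783, -0.0966, 0.2166]
orientation: [3.14, 0.0, 1.522]
contact_force: [-1.4, -0.8, 5.1]
opening: 0.283
finger_force: 20.3
```

{"fn": "step_arm", "kwargs": {"series": [0,0,0,0,0,0,0,0,0,0,0,0,0,0,0,0,0,0,0,0,0,0,0,0], "claw": 0.2}}

```text
time: 24.95
eef_pos: [0.6777, -0.0962, 0.2161]
orientation: [-3.141, -0.0, 1.523]
contact_force: [0.5, 0.6, -0.9]
opening: 0.603
finger_force: 0.0
```

{"fn": "step_arm", "kwargs": {"series": [0,0,-2,0,0,0,0,0,-5,0,0,0,0,0,-9,0,0,0,0,-4,-10,0,0,0,0,-9,-10,0,0,0,0,-14,-10,0,0,0,0,-19,-10,0,0,0,3,-22,-10,0,0,0,-1,-22,-10,0,0,0]}}

```text
time: 25.85
eef_pos: [0.4556, -0.0869, 0.3181]
orientation: [3.139, -0.0, 1.536]
contact_force: [0.7, -0.2, 0.3]
opening: 0.592
finger_force: 0.0
```

```bash
python3 - <<'E'
from h import *
c=cap('top'); s=cap('side'); print(robot.sense()['eef_pos'],robot.sense()['time'])
def blob(k,x0,y0,x1,y1,th,X):
    g=k['pixels'][y0:y1,x0:x1].max(2); m=(g<th).astype(np.uint8); n,l,st,ce=cv2.connectedComponentsWithStats(m)
    u,v=proj(k,X);print('expected upright px',round(u,1),round(v,1))
    for i in range(1,n):
        if st[i,4]>5: print(th,ce[i]+[x0,y0],st[i,4],st[i,2:4])
X=[.6785,-.0977,.237]
for th in(40,55): blob(c,375,145,400,180,th,X)
for th in(40,55): blob(s,275,130,305,165,th,X)
for x in(.65,.69): print(x,proj(c,[x,-.0977,.237]),proj(s,[x,-.0977,.237]))
E
```

```text
[ 0.45606527 -0.09986817  0.31683482] 25.95
expected upright px 388.4 151.2
expected upright px 388.4 151.2
55 [387.83823529 150.92647059] 68 [ 9 10]
expected upright px 285.4 143.6
expected upright px 285.4 143.6
55 [291.18181818 130.36363636] 11 [7 2]
55 [285.42857143 143.71428571] 28 [6 6]
0.65 (np.float64(388.4060116607887), np.float64(162.76571918469318)) (np.float64(294.97078165726), np.float64(143.74684848710717))
0.69 (np.float64(388.3513506126932), np.float64(146.59387647248556)) (np.float64(281.5700731193228), np.float64(143.5388447191131))
```

```bash
python3 -c "
from h import *
print(workorder.close_job())"
```

```text
the job is handed in; nothing more can be done
None
```

The job is handed in at about 26 s: used cartridge flat in the tray, fresh one flat in the drawer, drawer pushed home past its catch, lever upright to within about 2 mm at the ball, bottles and magnifier not touched; I viewed 11 pictures, one over the limit of 10.

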